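# Set the grind ring of the pepper mill in the vise by clicks

## Task

The pepper mill clamped on its side in the green vise is set too fine. With a fingertip, lightly flick the lobed grind ring on its end round click by click, its top rolling towards the vise's steel screw handle, until the lobe with the gold dot has clicked in under the brass pointer, and do not let it run on past there. Pinch and lift nothing, leave the other things on the shelf where they are, and finish with the hand clear.

Things in the scene. Friction and masses are not known exactly. Their poses are not given: they have to be found in the camera images.
- ring (a joint): Grind ring of the clamped mill, rad. 0 is the finest click; it grows (coarser) as the ring's top rolls towards the screw handle. A click every 1.047 up to 5.236, end stops just beyond; the gold dot is under the pointer at 4.189. Starts on click 0, 1.047 or 2.094. A sprung ball holds each click: 2 to 3 N at a lobe starts it, and past half way (0.52) it snaps on unless a finger blocks it.
- ring_axis (a point): Centre of the dark grey ring, on its level axis, 110 mm up; does not turn with it. x: level, towards the screw handle; y: along the axis into the mill; z: up. Ring: 18 mm wide (y -9 to +9), core 46 mm across, six lobes 60 degrees apart (cylinders of 6 mm radius centred 26 mm from the axis), 64 mm over all. At a click one lobe is straight up. Free room on the -y side.
- side_lobe (a point): Fixed point where, at every click, the centre of the lobe on the handle side rests: 22.5 mm in x and 13 mm above ring_axis (same axes). This lobe pressed straight down turns the ring coarser, reaching half way some 13 mm lower; the next lobe then follows in from above at the finger's inner side, so the ring completes the click when the finger goes out to +x.
- pointer (a point): Tip of the brass pointer on top of the mill's waist, beside the ring (same axes). The waist, 22 to 25 mm in radius, fills the first 11 mm behind the ring; the barrel behind it, 28 mm in radius, is held between the jaws, which begin 21 mm behind the ring's middle plane, reach 60 mm out in x and stand 12 mm higher than the axis.
- vise: Small swivel bench vise with green cast jaws, fixed to the shelf; origin under the centre of its base, x towards its screw handle, y along its 60 mm wide jaws (122 mm high). It spans x = -75 to +125 mm; screw and handle bar (90 mm long) are no higher than 85 mm. The mill lies in the jaws along y, from -61 (ring) to +72 mm (crown).
- gold_dot (a point): The gold dot, on the crest of its lobe, 32 mm from the ring's axis; turns with the ring (visible from above only when it is near the top; also repeated on the end face). The other five lobes carry white dots, larger the coarser.
- mill2: Bystander: a like black pepper mill standing upright and loose, 64 mm over its base ring, 134 mm high; origin under its base.
- shaker: Bystander: matte gold cocktail shaker, standing, 84 mm in diameter, 203 mm high; origin under its base.
- stopper: Bystander: stainless wine stopper standing on its 38 mm head, 72 mm high; origin under it.
- corkscrew: Bystander: red plastic corkscrew lying down, handle 82 mm along its y and 18 mm high, steel worm to 81 mm along its +x; origin under the handle's middle.
Things that resemble listed ones, but are neither listed nor needed, are in the scene too. Several things look just like the vise: the one meant starts farthest from the robot's base.

How it is judged:
At the end, for the whole second after the job is handed in: The ring rests at 4.189 rad within 0.12 rad (gold dot under the brass pointer), and the four bystanders are within 20 mm of where they began and not tipped by more than 0.2 rad (value of joint ring between 4.069 and 4.309 rad and velocity of joint ring between -0.05 and 0.05 rad/s and distance of each of mill2, shaker, stopper, corkscrew from where it was at the start of the episode below 0.02 m and angle between each of mill2, shaker, stopper, corkscrew's own z axis and vertical below 0.2 rad); the robot touches nothing.
It fails at once if the ring runs on past the gold dot: more than 0.45 rad beyond it (value of joint ring above 4.639 rad).
It fails at once if the ring is pinched or forced rather than flicked: more than 25 N between fingers and ring (contact force between the fingers and ring above 25 N).
It fails at once if a bystander is lifted, or shifted by more than 20 mm (distance of any of mill2, shaker, stopper, corkscrew from where it was at the start of the episode above 0.02 m or height (world z) of any of mill2, shaker, stopper, corkscrew above 0.012 m).
It also fails if it takes over 42 s, if anything falls off the work surface, if the arm or the gripper's body presses on something with over 40 N, if the wrist force passes 120 N, or if a joint passes its speed limit or range.

## Robot

A 6-joint arm with a two-finger parallel gripper is mounted at the origin on the work surface. World frame = base frame: x ahead of the robot, y to its left, z up, the work surface at z = 0. Lengths are in m, angles in rad, forces in N, time in s.
With the tool pointing down it reaches from about 0.35 to 0.875 m from the base axis. Payload 4.2 kg.
Tool frame: the origin (TCP) lies midway between the tips of the shut fingers; the grasp point (between the pads) lies r.grip_depth behind it (r.grip_depth is the distance from the TCP to the grasp point, in m); z points along the fingers, y is the direction in which the jaws open and shut (so a half turn about z gives the same grasp; the last joint's range is limited). The gripper opens to 85 mm and grips with 20 to 120 N. Pads are 22 mm wide; open, the fingers measure 114 mm over their backs; the gripper's body (76 mm by 85 mm) begins 54 mm behind the grasp point. The pads swing forward as they close: fully open they stand 13 mm farther back than shut.
Start: joints at [-1.044, 0.385, 0.008, 0, -1.194, -0.259], TCP at [0.165, -0.603, 0.231] pointing down, gripper open.
Joint ranges: [-3.14, 3.14], [-1.21, 2.06], [-1.07, 1.41], [-3.16, 2.05], [-2.99, -0.16], [-3.1, 3.1]. Speed limits (rad/s): [2.79, 2.79, 3.14, 3.14, 3.14, 3.14].

## Interface

Orientations are given as [roll, pitch, yaw] about the fixed x, y, z axes, in that order (R = Rz(yaw) Ry(pitch) Rx(roll)).
In Python, from cell import r gives the robot as it stands.
- The arm moves only by the tool carry_out, never from a script. Its argument "motion" is a list of rows, each an object of numbers: "fingers": the opening, from 0 (shut) to 1 (fully open); "tx", "ty", "tz": the shift along the tool's x, y, z in cm; "yaw": the turn about the tool's z in rad. A call has 1 to 20 rows; each row shifts and turns the commanded pose from where the row before left it, along the tool's axes as they then stand; what a row does not reach is not made up. A row lasts 1/12 s, in which the tool goes at most 41.7 mm and 7.16 degrees, less where a joint would pass 70% of its speed; a pose out of reach is approached as far as the arm can. A call with a gripper value outside its range is refused whole. The fingers move at their own pace and stop on an object; "grip_force" is the grip in N (left out, the last holds). Time passes only in rows, so rows that do not move let the fingers close. It gives the time, the measured TCP pose, the force and the opening at its end, in the units of the state.
- r.get_state(): the state, without advancing time (a new reading comes with each control period).
- r.read_camera(name): name is "scene" or "top" or "wrist"; returns a dict with "image" (384x512x3 uint8, blue, green, red), "fx", "fy", "cx", "cy" (pixels), "R" (3x3) and "t" (3): a world point X has camera coordinates R X + t. Camera axes: x right, y down, z forward; pixel columns grow to the right and rows downward; lengths in m; the calibration is good to about 2 mm. A picture is of the moment at which its call begins. There is no depth.
- r.job_done(): hands the job in, once; it reports no verdict.
The state is a dict: "time_s": time; "joint_positions": joint angles; "qd": joint speeds; "effort": joint torques, N m; "tool_pos": TCP position; "tcp_rot": TCP orientation; "wrist_force": force on the tool from outside, world axes, zero at the start; "wrist_torque": the same for the moment, N m; "gripper_width": finger opening in m.
Only numpy, scipy, OpenCV 4.12 (cv2) and the standard library are available. Lean on these libraries where they do the work, as an engineer would, in place of code of your own. Each camera call takes 0.05 s, during which the arm holds its last target.

## Working session

There is one attempt and no reset: what is moved stays moved. The work goes in short steps, Python scripts to look and compute and a tool call to move; the robot and the scene stay as the last step left them, time stands still between calls to the robot, and variables do not carry over. Pictures are saved under pics/ and viewed, and the job is handed in when it is done.

Besides the shell and the picture viewer there is one more tool, called after "Call:" in YAML: its name, and indented under it one key for each argument. carry_out: Moves the arm, as the interface text tells. Its arguments: {"type":"object","properties":{"motion":{"type":"array"},"grip_force":{"type":"number"}},"required":["motion"]}

```bash
mkdir -p pics; ls; python3 - <<'E'
from cell import r
import cv2,pickle
s=r.get_state();print(s, r.grip_depth)
d={}
for n in["scene","top","wrist"]:
    c=r.read_camera(n);d[n]=c;cv2.imwrite(f"pics/{n}0.png",c["image"])
    print(n,c["fx"],c["cx"],c["cy"],c["R"],c["t"])
pickle.dump(d,open("cams0.pkl","wb"))
E
```

```text
pics
{'time_s': 0.0, 'joint_positions': array([-1.04440607e+00,  3.85571657e-01,  6.63401235e-03, -4.98650898e-04,
       -1.19400592e+00, -2.58604798e-01]), 'qd': array([ 0.00075881,  0.00031086,  0.00127029, -0.00297346, -0.00177589,
       -0.00155573]), 'effort': array([ 7.12510282e-04, -3.92287982e+01,  1.88400793e+01,  4.18635160e+00,
       -4.59115603e-03, -1.41400159e-05]), 'tool_pos': array([ 0.16524057, -0.60215751,  0.23021573]), 'tcp_rot': array([ 3.13939830e+00, -1.01258262e-04, -2.87399106e+00]), 'wrist_force': array([-0.85119282, -0.29590981,  0.08496151]), 'wrist_torque': array([-0.00516306, -0.04523929, -0.00642061]), 'gripper_width': 0.08543540312417189} 0.0187
scene 492.33191583659146 264.1227965112987 195.7124754723368 [[-0.84550497 -0.53387339  0.01002724]
 [-0.47580784  0.74475711 -0.46791425]
 [ 0.24233911 -0.40039486 -0.88371698]] [0.41878186 0.30705518 1.08749013]
top 375.6493266481053 251.30949199721897 198.01658519905476 [[ 0.00404573 -0.99989831 -0.01367469]
 [-0.99629927 -0.00285633 -0.08590466]
 [ 0.08585686  0.01397163 -0.99620951]] [-0.02052655  0.53733917  0.87328141]
wrist 324.9948199116708 252.82169061789517 190.3901921545781 [[-0.26500086  0.96424617  0.00196704]
 [ 0.92293273  0.25305501  0.29010057]
 [ 0.27923059  0.07869235 -0.95699414]] [ 0.62534199 -0.03712333  0.37980465]
```

View pics/scene0.png

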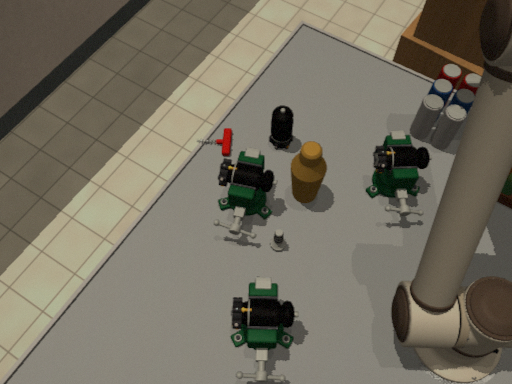

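View pics/top0.png

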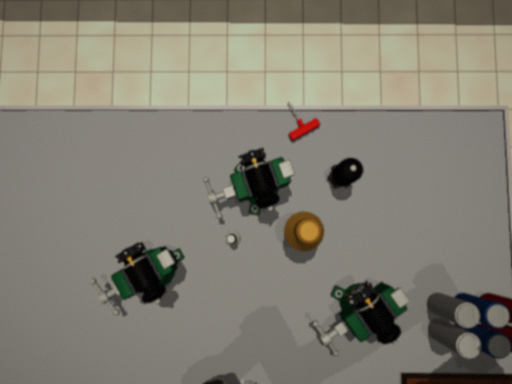

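View pics/wrist0.png

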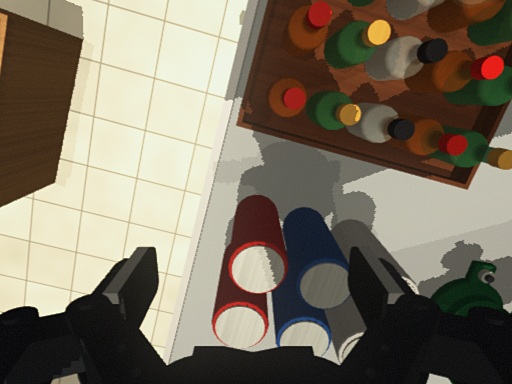

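```bash
cat > h.py <<'E'
import numpy as np,cv2,pickle
def ray(c,u,v,z):
    d=c["R"].T@np.array([(u-c["cx"])/c["fx"],(v-c["cy"])/c["fy"],1]); o=-c["R"].T@c["t"]
    return o+d*(z-o[2])/d[2]
def proj(c,X):
    p=c["R"]@np.asarray(X)+c["t"]; return np.array([c["fx"]*p[0]/p[2]+c["cx"],c["fy"]*p[1]/p[2]+c["cy"]])
def crop(c,u0,v0,u1,v1,s,f):
    cv2.imwrite(f,cv2.resize(c["image"][v0:v1,u0:u1],None,fx=s,fy=s,interpolation=cv2.INTER_CUBIC))
E
python3 - <<'E'
from h import *
d=pickle.load(open("cams0.pkl","rb"))
crop(d["top"],190,135,310,225,6,"pics/topc.png")
crop(d["scene"],200,140,290,250,5,"pics/scenec.png")
t=d["top"]
for u,v in[(260,182),(145,272),(372,310)]: p=ray(t,u,v,.11);print(p,np.hypot(*p[:2]))
E
```

```text
[ 0.56469557 -0.03852714  0.11      ] 0.566008329883793
[0.37142254 0.20545801 0.11      ] 0.4244616560843835
[ 0.29567099 -0.27315697  0.11      ] 0.4025370362048671
```

View pics/topc.png

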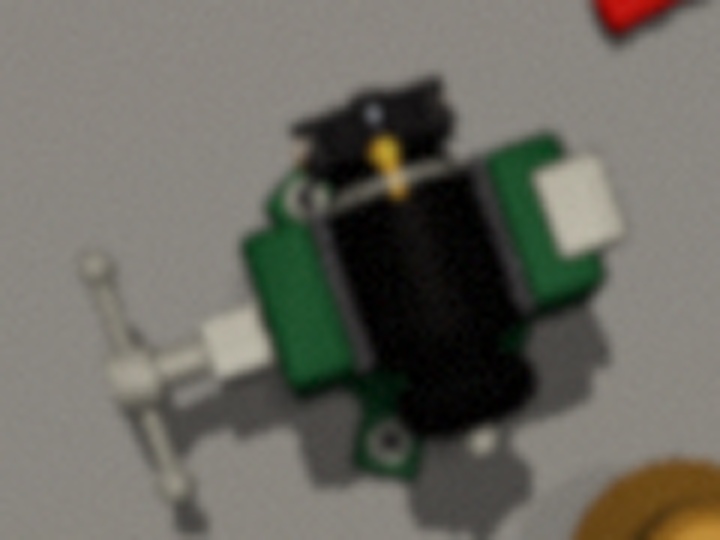

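View pics/scenec.png

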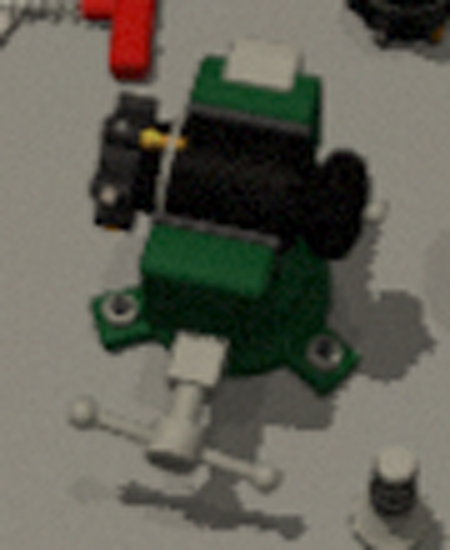

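```bash
python3 - <<'E'
from h import *
d=pickle.load(open("cams0.pkl","rb"));t=d["top"];s=d["scene"]
P=lambda x,y:(190+x/6-.4,135+y/6-.4)
Q=lambda x,y:(200+x/5-.4,140+y/5-.4)
w=d["wrist"];print("wristcam",-w["R"].T@w["t"])
print("dot",ray(t,*P(373,112),.142), ray(s,*Q(121,126),.142))
print("jawends",ray(t,*P(580,205),.11),ray(t,*P(235,340),.11))
a,b=ray(t,*P(95,265),.08),ray(t,*P(177,490),.08);print("bar",a,b,np.degrees(np.arctan2(*(b-a)[1::-1])))
a,b=ray(s,*Q(82,410),.08),ray(s,*Q(265,477),.08);print("bar",a,b,np.degrees(np.arctan2(*(b-a)[1::-1])))
print("ptr",ray(t,*P(383,148),.14),ray(t,*P(398,190),.14),ray(s,*Q(145,137),.14),ray(s,*Q(183,143),.14))
print("side dot",ray(s,*Q(107,192),.126))
print("gold",ray(s,*Q(112,228),.094))
print("shaker",ray(t,309,231,.2),ray(s,312,150,.2),"mill2",ray(t,352,168,.13))
E
```

```text
wristcam [ 0.09392543 -0.6234771   0.37301025]
dot [ 0.62099458 -0.02091328  0.142     ] [ 0.61937004 -0.02186806  0.142     ]
jawends [ 0.59368962 -0.09532624  0.11      ] [0.54439168 0.02883343 0.11      ]
bar [0.5756169  0.08381178 0.08      ] [0.49149688 0.05209862 0.08      ] -159.34360869540353
bar [0.57329015 0.08347172 0.08      ] [0.4849398  0.06647667 0.08      ] -169.11159778575367
ptr [ 0.60868653 -0.02442326  0.14      ] [ 0.59389163 -0.02969626  0.14      ] [ 0.60765701 -0.0238613   0.14      ] [ 0.5913239  -0.03053221  0.14      ]
side dot [0.6111815  0.00309437 0.126     ]
gold [0.61047825 0.00379424 0.094     ]
shaker [ 0.45974435 -0.13071218  0.2       ] [ 0.45583565 -0.12917351  0.2       ] mill2 [ 0.59226225 -0.23205677  0.13      ]
```

Call:
carry_out:
  motion:
    - {"fingers":0,"tz":-0.5,"yaw":-0.1186}
    - {"fingers":0,"tz":-0.5,"yaw":-0.1186}
    - {"fingers":0,"tz":-0.5,"yaw":-0.1186}
    - {"fingers":0,"tz":-0.5,"yaw":-0.1186}
    - {"fingers":0,"tz":-0.5,"yaw":-0.1186}
    - {"fingers":0,"tz":-0.5,"yaw":-0.1186}
    - {"fingers":0,"tz":-0.5,"yaw":-0.1186}
    - {"fingers":0,"tz":-0.5,"yaw":-0.1186}
    - {"fingers":0,"tz":-0.5,"yaw":-0.1186}
    - {"fingers":0,"tz":-0.5,"yaw":-0.1186}
    - {"fingers":0,"tz":-0.5,"yaw":-0.1186}
    - {"fingers":0,"tz":-0.5,"yaw":-0.1186}
    - {"fingers":0,"tz":-0.5,"yaw":-0.1186}
    - {"fingers":0,"tz":-0.5,"yaw":-0.1186}

```text
schema error: expected keys fingers, tx, ty, tz, yaw
```

Call:
carry_out:
  motion:
    - {"fingers":0,"tx":0,"ty":0,"tz":-0.5,"yaw":-0.1186}
    - {"fingers":0,"tx":0,"ty":0,"tz":-0.5,"yaw":-0.1186}
    - {"fingers":0,"tx":0,"ty":0,"tz":-0.5,"yaw":-0.1186}
    - {"fingers":0,"tx":0,"ty":0,"tz":-0.5,"yaw":-0.1186}
    - {"fingers":0,"tx":0,"ty":0,"tz":-0.5,"yaw":-0.1186}
    - {"fingers":0,"tx":0,"ty":0,"tz":-0.5,"yaw":-0.1186}
    - {"fingers":0,"tx":0,"ty":0,"tz":-0.5,"yaw":-0.1186}
    - {"fingers":0,"tx":0,"ty":0,"tz":-0.5,"yaw":-0.1186}
    - {"fingers":0,"tx":0,"ty":0,"tz":-0.5,"yaw":-0.1186}
    - {"fingers":0,"tx":0,"ty":0,"tz":-0.5,"yaw":-0.1186}
    - {"fingers":0,"tx":0,"ty":0,"tz":-0.5,"yaw":-0.1186}
    - {"fingers":0,"tx":0,"ty":0,"tz":-0.5,"yaw":-0.1186}
    - {"fingers":0,"tx":0,"ty":0,"tz":-0.5,"yaw":-0.1186}
    - {"fingers":0,"tx":0,"ty":0,"tz":-0.5,"yaw":-0.1186}

```text
time_s: 1.32
tool_pos: [0.1654, -0.6025, 0.3011]
tcp_rot: [-3.141, 0.001, -1.208]
wrist_force: [-0.8, -0.4, 0.5]
gripper_width: 0.0
```

```bash
cat >> h.py <<'E'
from scipy.spatial.transform import Rotation as Ro
def tool(s,X):
    "world point -> tool-frame shift in cm"
    return Ro.from_euler('xyz',s["tcp_rot"]).as_matrix().T@(np.asarray(X)-s["tool_pos"])*100
E
python3 - <<'E'
from cell import r
from h import *
s=r.get_state();print(s["time_s"],s["tool_pos"],s["tcp_rot"],s["joint_positions"],s["gripper_width"])
print(tool(s,[.62,-.021,.28]))
E
```

```text
1.3167 [ 0.16535421 -0.60248276  0.30107362] [-3.14149220e+00  9.56855168e-04 -1.20760241e+00] [-1.04441086e+00  3.48320741e-01  1.26588853e-01 -2.60907592e-04
 -1.34999227e+00  1.40766199e+00] 2.7376021500901815e-05
[-38.20123128 -63.1564183    2.15026009]
```

Call:
carry_out:
  motion:
    - {"fingers":0,"tx":-1.91,"ty":-3.158,"tz":0,"yaw":0}
    - {"fingers":0,"tx":-1.91,"ty":-3.158,"tz":0,"yaw":0}
    - {"fingers":0,"tx":-1.91,"ty":-3.158,"tz":0,"yaw":0}
    - {"fingers":0,"tx":-1.91,"ty":-3.158,"tz":0,"yaw":0}
    - {"fingers":0,"tx":-1.91,"ty":-3.158,"tz":0,"yaw":0}
    - {"fingers":0,"tx":-1.91,"ty":-3.158,"tz":0,"yaw":0}
    - {"fingers":0,"tx":-1.91,"ty":-3.158,"tz":0,"yaw":0}
    - {"fingers":0,"tx":-1.91,"ty":-3.158,"tz":0,"yaw":0}
    - {"fingers":0,"tx":-1.91,"ty":-3.158,"tz":0,"yaw":0}
    - {"fingers":0,"tx":-1.91,"ty":-3.158,"tz":0,"yaw":0}
    - {"fingers":0,"tx":-1.91,"ty":-3.158,"tz":0,"yaw":0}
    - {"fingers":0,"tx":-1.91,"ty":-3.158,"tz":0,"yaw":0}
    - {"fingers":0,"tx":-1.91,"ty":-3.158,"tz":0,"yaw":0}
    - {"fingers":0,"tx":-1.91,"ty":-3.158,"tz":0,"yaw":0}
    - {"fingers":0,"tx":-1.91,"ty":-3.158,"tz":0,"yaw":0}
    - {"fingers":0,"tx":-1.91,"ty":-3.158,"tz":0,"yaw":0}
    - {"fingers":0,"tx":-1.91,"ty":-3.158,"tz":0,"yaw":0}
    - {"fingers":0,"tx":-1.91,"ty":-3.158,"tz":0,"yaw":0}
    - {"fingers":0,"tx":-1.91,"ty":-3.158,"tz":0.5,"yaw":0}
    - {"fingers":0,"tx":-1.91,"ty":-3.158,"tz":0.5,"yaw":0}

```text
time_s: 2.98
tool_pos: [0.6243, -0.0222, 0.2912]
tcp_rot: [-3.141, 0.0, -1.213]
wrist_force: [0.9, -0.9, -0.7]
gripper_width: 0.0001
```

```bash
python3 - <<'E'
from cell import r
from h import *
s=r.get_state()
d={}
for n in["wrist","scene","top"]:
    c=r.read_camera(n);d[n]=c;cv2.imwrite(f"pics/{n}1.png",c["image"])
d["s"]=s
pickle.dump(d,open("cams1.pkl","wb"))
print(s["tool_pos"],s["tcp_rot"],s["joint_positions"])
w=d["wrist"];print(proj(w,s["tool_pos"]),proj(w,[.62,-.021,.142]))
crop(w,130,60,390,260,3,"pics/w1c.png")
E
```

```text
[ 0.62426889 -0.02219258  0.2912448 ] [-3.14125879e+00  5.54302921e-05 -1.21318638e+00] [ 2.23109696e-01  3.51522389e-01  1.07291691e-01 -1.02756312e-04
 -1.32624222e+00  1.34525109e-01]
[251.35235178 253.0978768 ] [256.07768317 179.45163537]
```

View pics/wrist1.png

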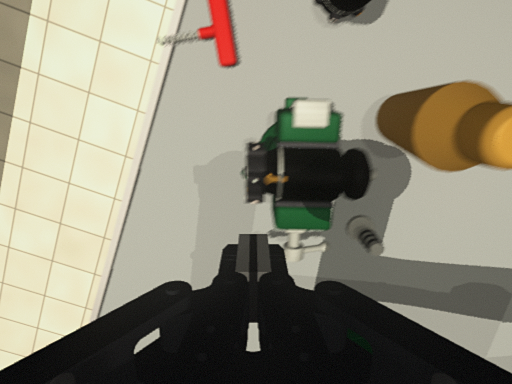

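View pics/w1c.png

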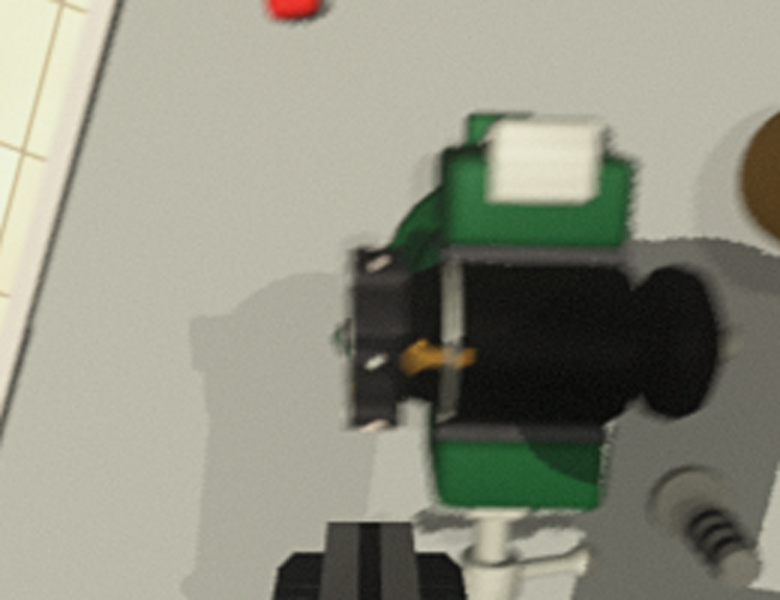

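View pics/scene1.png

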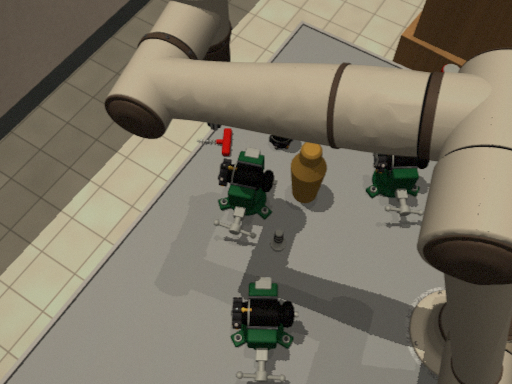

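```bash
python3 - <<'E'
from cell import r
from h import *
c=r.read_camera("wrist");s=r.get_state();pickle.dump((c,s),open("c2.pkl","wb"))
print(s["tool_pos"],s["tcp_rot"],s["qd"].max())
crop(c,210,120,310,240,5,"pics/w2c.png")
E
```

```text
[ 0.62347738 -0.02299319  0.29000233] [ 3.13906915e+00  4.40955708e-04 -1.21181317e+00] 0.005515249698064149
```

View pics/w2c.png

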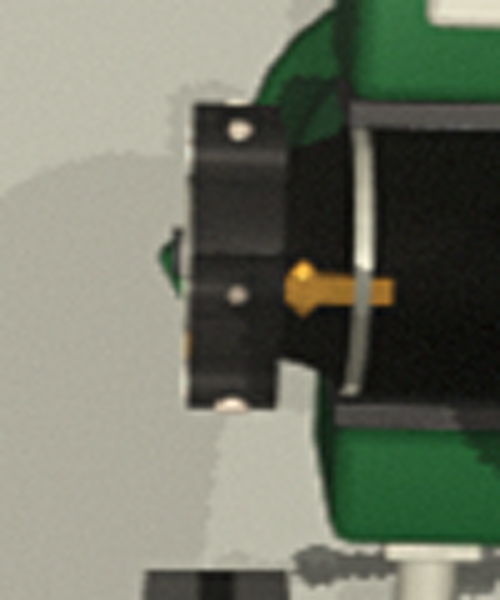

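```bash
python3 - <<'E'
from h import *
from scipy.optimize import least_squares
c,s=pickle.load(open("c2.pkl","rb"));P=lambda x,y:np.array((210+x/5-.4,120+y/5-.4))
pix=[P(239,130),P(237,294),P(231,404)]
L=[(-27.7,0,16),(0,0,32),(27.7,0,16)]
edges=[(P(193,210)),(P(287,210))]
def W(p,l):
    a=p[2]; ex=np.array([np.cos(a),np.sin(a),0]);ey=np.array([-np.sin(a),np.cos(a),0])
    return np.array([p[0],p[1],.110])+(ex*l[0]+ey*l[1]+np.array([0,0,1])*l[2])/1000
f=lambda p:np.concatenate([proj(c,W(p,l))-q for l,q in zip(L,pix)])
o=least_squares(f,[.62,-.02,np.radians(110)],x_scale=[.01,.01,.1]);p=o.x
print(p,np.degrees(p[2]),f(p))
for nm,l in[("face side lobe",(22.5,-9,13)),("face low",(22.5,-9,-13)),("ptr",(0,11,32))]:
    print(nm,(proj(c,W(p,l))-[210-.4+.4,120])*5)
np.save("ring.npy",p)
print("target yaw err deg",np.degrees(s["tcp_rot"][2])-(np.degrees(p[2])-180))
# finger centre over side: inner edge at x=24 -> centre 35
for l in[(35,-6,32),(35,-6,6)]: print(l,W(p,l),tool(s,W(p,l)))
E
```

```text
[ 0.61921653 -0.02261812  1.90693122] 109.25911101203555 [ 0.06922482 -0.23788848 -0.11672479 -0.30624966  0.05316702  0.60076834]
face side lobe [184.66820462 374.4282493 ]
face low [186.43857751 337.6490745 ]
ptr [294.10399169 291.86105177]
target yaw err deg 1.3091090108115964
(35, -6, 32) [0.61333632 0.01240221 0.142     ] [-3.66366154 -0.33140952 14.80106031]
(35, -6, 6) [0.61333632 0.01240221 0.116     ] [-3.66251505 -0.33797061 17.40105178]
```

Call:
carry_out:
  motion:
    - {"fingers":0,"tx":-0.9,"ty":0,"tz":0,"yaw":0.023}
    - {"fingers":0,"tx":-0.9,"ty":0,"tz":1.5,"yaw":0}
    - {"fingers":0,"tx":-0.9,"ty":0,"tz":2,"yaw":0}
    - {"fingers":0,"tx":-0.85,"ty":0,"tz":2.5,"yaw":0}
    - {"fingers":0,"tx":0,"ty":0,"tz":2.5,"yaw":0}
    - {"fingers":0,"tx":0,"ty":0,"tz":2.5,"yaw":0}
    - {"fingers":0,"tx":0,"ty":0,"tz":2,"yaw":0}
    - {"fingers":0,"tx":0,"ty":0,"tz":1,"yaw":0}
    - {"fingers":0,"tx":0,"ty":0,"tz":0,"yaw":0}
    - {"fingers":0,"tx":0,"ty":0,"tz":0,"yaw":0}

```text
time_s: 4.02
tool_pos: [0.6118, 0.0088, 0.1522]
tcp_rot: [-3.141, -0.001, -1.237]
wrist_force: [-0.1, -0.3, -0.1]
gripper_width: 0.0
```

```bash
cat >> h.py <<'E'
def inring(X):
    p=np.load("ring.npy");a=p[2];d=np.asarray(X)-[p[0],p[1],.11]
    return np.array([d@[np.cos(a),np.sin(a),0],d@[-np.sin(a),np.cos(a),0],d[2]])*1000
E
cat > look.py <<'E'
import sys
from cell import r
from h import *
n=sys.argv[1]
c=r.read_camera("wrist");s=r.get_state()
print(s["time_s"],"ring frame mm",inring(s["tool_pos"]).round(1),"rot",s["tcp_rot"].round(4),"F",s["wrist_force"].round(1))
crop(c,160,60,340,280,3,f"pics/{n}.png")
E
python3 look.py w3
```

```text
4.0667 ring frame mm [32.2 -4.1 43. ] rot [-3.1390e+00 -9.0000e-04 -1.2368e+00] F [-0.1  0.1  0.2]
```

View pics/w3.png

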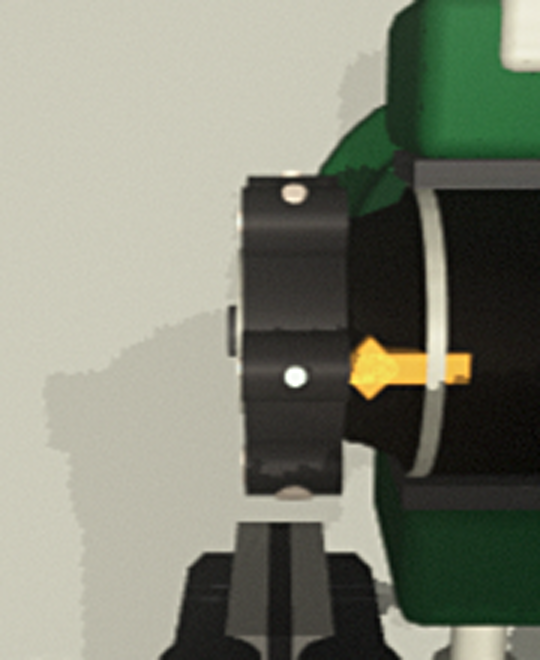

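```bash
python3 - <<'E'
from cell import r
from h import *
c=r.read_camera("wrist");s=r.get_state()
for u in(238,324): print(inring(ray(c,160+u/3-.3,60+522/3-.3,s["tool_pos"][2])))
print(inring(ray(c,160+295/3-.3,60+376/3-.3,.142)), "dot should be 0,0,32")
print(inring(ray(c,160+293/3-.3,60+493/3-.3,.126)), "side dot should be 27.7,0,16")
print(inring(s["tool_pos"]))
E
```

```text
[21.71603488 -9.93588716 43.30627238]
[21.71576651  3.73413396 43.30627238]
[ 0.80413611 -0.80431107 32.        ] dot should be 0,0,32
[28.16029005 -0.90227821 16.        ] side dot should be 27.7,0,16
[32.3289123  -4.35178041 43.30627238]
```

Call:
carry_out:
  motion:
    - {"fingers":0,"tx":-0.25,"ty":0,"tz":0.5,"yaw":0}
    - {"fingers":0,"tx":0,"ty":0,"tz":0.9,"yaw":0}
    - {"fingers":0,"tx":0,"ty":0,"tz":0.6,"yaw":0}
    - {"fingers":0,"tx":0,"ty":0,"tz":0.2,"yaw":0}
    - {"fingers":0,"tx":0,"ty":0,"tz":0.2,"yaw":0}
    - {"fingers":0,"tx":0,"ty":0,"tz":0.2,"yaw":0}
    - {"fingers":0,"tx":0,"ty":0,"tz":0.2,"yaw":0}
    - {"fingers":0,"tx":0,"ty":0,"tz":0.2,"yaw":0}

```text
time_s: 4.78
tool_pos: [0.6093, 0.0142, 0.1219]
tcp_rot: [3.14, 0.004, -1.236]
wrist_force: [-8.5, 13.1, 7.9]
gripper_width: -0.0001
```

```bash
python3 look.py w4
```

```text
4.8333 ring frame mm [38.4 -2.8 11.4] rot [ 3.1401  0.0041 -1.2365] F [-5.9 10.5  5.3]
```

View pics/w4.png

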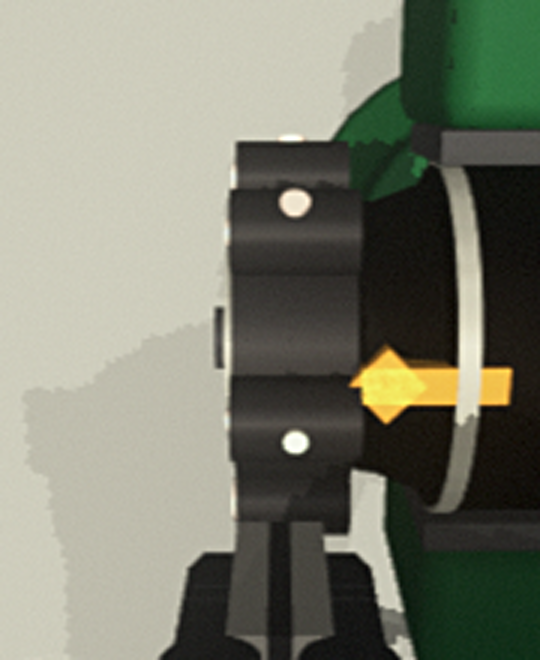

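```bash
cat > ang.py <<'E'
import sys
from h import *
from scipy.optimize import brentq
def ang(c,u,v):
    p=np.load("ring.npy");a=p[2];ex=np.array([np.cos(a),np.sin(a),0])
    g=np.radians(np.arange(-90,91,1.))
    pr=np.array([proj(c,[p[0]+.032*np.sin(t)*ex[0],p[1]+.032*np.sin(t)*ex[1],.11+.032*np.cos(t)])[1] for t in g])
    k=np.argmin(abs(pr-v)[20:160])+20
    return np.degrees(g[k])
E
python3 - <<'E'
from cell import r
from ang import *
c=r.read_camera("wrist");s=r.get_state()
for v in (442,202): print(ang(c,0,60+v/3-.3))
print(inring(s["tool_pos"]),s["wrist_force"],s["wrist_torque"])
print(inring(ray(c,160+238/3-.3,60+522/3-.3,s["tool_pos"][2])))
E
```

```text
13.0
-47.0
[38.37263753 -2.73947321 11.44638799] [-5.99444445  9.58887317  5.47338656] [ 2.90405399  2.00360605 -0.03383148]
[28.02442856 -8.63371921 11.44638799]
```

Call:
carry_out:
  motion:
    - {"fingers":0,"tx":-0.1,"ty":0,"tz":-0.3,"yaw":0}
    - {"fingers":0,"tx":0,"ty":0,"tz":-0.6,"yaw":0}
    - {"fingers":0,"tx":0,"ty":0,"tz":-0.7,"yaw":0}
    - {"fingers":0,"tx":0.2,"ty":0,"tz":0,"yaw":0}
    - {"fingers":0,"tx":0.24,"ty":0,"tz":0,"yaw":0}
    - {"fingers":0,"tx":0,"ty":0,"tz":0,"yaw":0}
    - {"fingers":0,"tx":0,"ty":0,"tz":0,"yaw":0}
    - {"fingers":0,"tx":0,"ty":0,"tz":0,"yaw":0}

```text
time_s: 5.55
tool_pos: [0.6117, 0.0084, 0.1369]
tcp_rot: [3.141, 0.0, -1.237]
wrist_force: [0.1, 1.1, 0.8]
gripper_width: -0.0004
```

```bash
python3 look.py w5
```

```text
5.6 ring frame mm [31.8 -3.2 26.9] rot [ 3.1409e+00  1.0000e-04 -1.2367e+00] F [ 0.1 -0.2 -0.1]
```

View pics/w5.png

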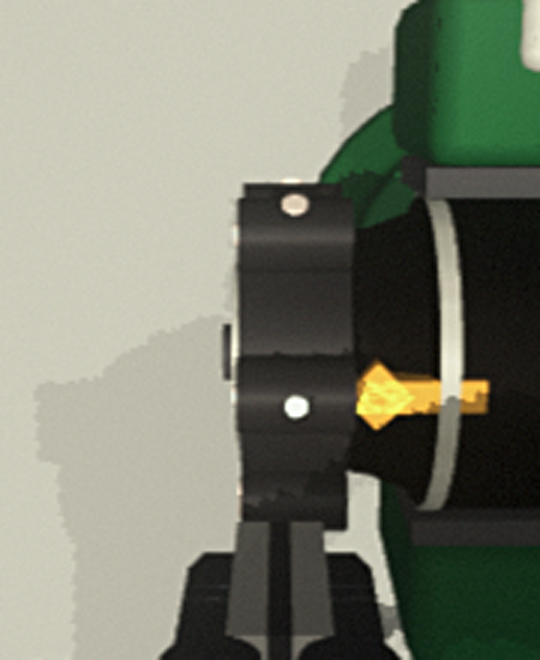

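Call:
carry_out:
  motion:
    - {"fingers":0,"tx":-0.12,"ty":0,"tz":0.3,"yaw":0}
    - {"fingers":0,"tx":0,"ty":0,"tz":0.4,"yaw":0}
    - {"fingers":0,"tx":0,"ty":0,"tz":0.2,"yaw":0}
    - {"fingers":0,"tx":0,"ty":0,"tz":0.2,"yaw":0}
    - {"fingers":0,"tx":0,"ty":0,"tz":0.2,"yaw":0}
    - {"fingers":0,"tx":0,"ty":0,"tz":0.2,"yaw":0}
    - {"fingers":0,"tx":0,"ty":0,"tz":0.2,"yaw":0}
    - {"fingers":0,"tx":0,"ty":0,"tz":0,"yaw":0}

```text
time_s: 6.27
tool_pos: [0.6113, 0.0113, 0.1204]
tcp_rot: [-3.141, 0.001, -1.235]
wrist_force: [-0.8, 0.6, 1.0]
gripper_width: 0.0
```

```bash
python3 look.py w6
```

```text
6.3167 ring frame mm [33.9 -3.7 10.4] rot [-3.1412e+00  1.0000e-04 -1.2353e+00] F [-0.8  0.3  1.3]
```

View pics/w6.png

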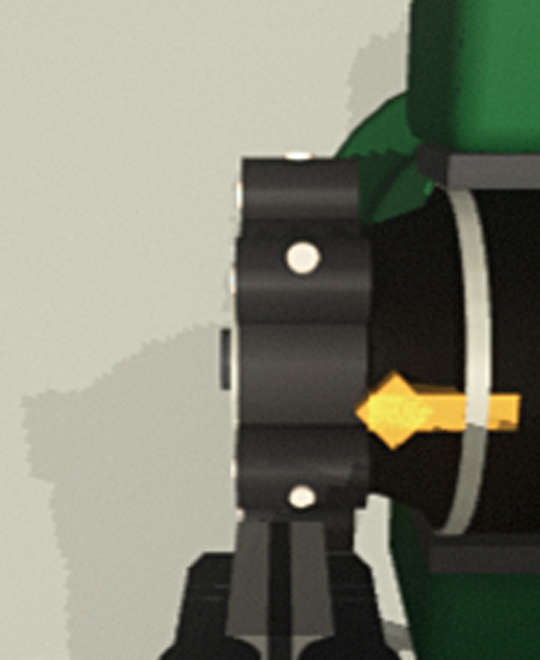

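Call:
carry_out:
  motion:
    - {"fingers":0,"tx":0,"ty":0,"tz":0.2,"yaw":0}
    - {"fingers":0,"tx":0,"ty":0,"tz":0.2,"yaw":0}
    - {"fingers":0,"tx":0,"ty":0,"tz":0.2,"yaw":0}
    - {"fingers":0,"tx":0,"ty":0,"tz":0.2,"yaw":0}
    - {"fingers":0,"tx":0,"ty":0,"tz":0,"yaw":0}

```text
time_s: 6.73
tool_pos: [0.6114, 0.0113, 0.1125]
tcp_rot: [-3.141, 0.002, -1.236]
wrist_force: [-3.0, 6.6, 5.4]
gripper_width: -0.0001
```

```bash
python3 look.py w7
```

```text
6.7833 ring frame mm [34.5 -3.8  2.6] rot [-3.1410e+00  1.6000e-03 -1.2363e+00] F [-3.8  6.6  5.3]
```

View pics/w7.png

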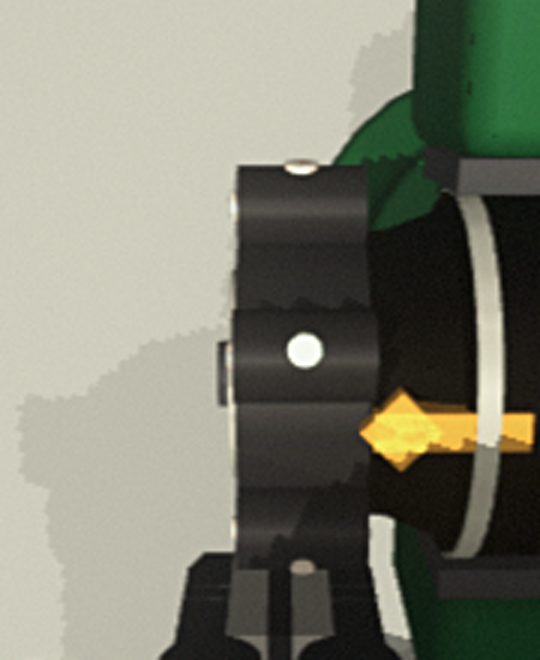

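Call:
carry_out:
  motion:
    - {"fingers":0,"tx":-0.2,"ty":0,"tz":0,"yaw":0}
    - {"fingers":0,"tx":-0.2,"ty":0,"tz":0,"yaw":0}
    - {"fingers":0,"tx":-0.2,"ty":0,"tz":0,"yaw":0}
    - {"fingers":0,"tx":-0.2,"ty":0,"tz":0,"yaw":0}
    - {"fingers":0,"tx":-0.2,"ty":0,"tz":0,"yaw":0}
    - {"fingers":0,"tx":0,"ty":0,"tz":-0.2,"yaw":0}
    - {"fingers":0,"tx":0,"ty":0,"tz":-0.8,"yaw":0}
    - {"fingers":0,"tx":0,"ty":0,"tz":-0.8,"yaw":0}
    - {"fingers":0,"tx":0,"ty":0,"tz":-0.7,"yaw":0}
    - {"fingers":0,"tx":0.2,"ty":0,"tz":0,"yaw":0}
    - {"fingers":0,"tx":0.4,"ty":0,"tz":0,"yaw":0}
    - {"fingers":0,"tx":0.4,"ty":0,"tz":0,"yaw":0}
    - {"fingers":0,"tx":0,"ty":0,"tz":0,"yaw":0}
    - {"fingers":0,"tx":0,"ty":0,"tz":0,"yaw":0}

```text
time_s: 7.95
tool_pos: [0.6113, 0.0094, 0.1368]
tcp_rot: [3.141, 0.0, -1.237]
wrist_force: [0.3, -0.5, -0.6]
gripper_width: -0.0002
```

```bash
python3 look.py w8
```

```text
8.0 ring frame mm [33.  -3.1 26.8] rot [ 3.1407e+00  1.0000e-04 -1.2369e+00] F [-0.2 -0.3  0. ]
```

View pics/w8.png

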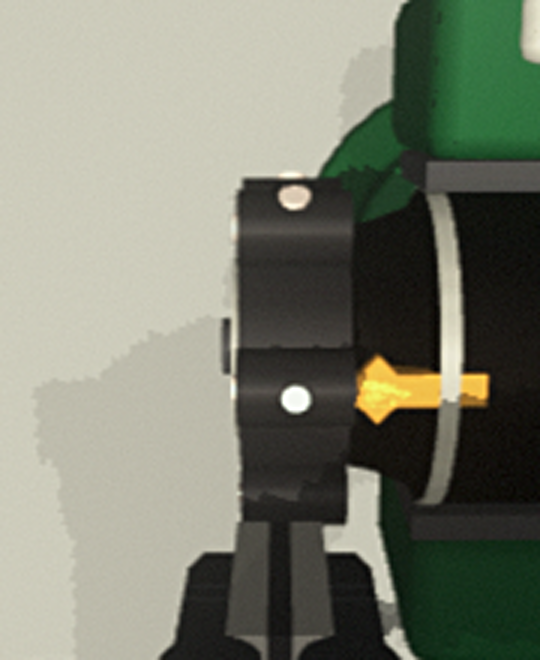

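Call:
carry_out:
  motion:
    - {"fingers":0,"tx":0,"ty":0,"tz":0.3,"yaw":0}
    - {"fingers":0,"tx":0,"ty":0,"tz":0.4,"yaw":0}
    - {"fingers":0,"tx":0,"ty":0,"tz":0.2,"yaw":0}
    - {"fingers":0,"tx":0,"ty":0,"tz":0.2,"yaw":0}
    - {"fingers":0,"tx":0,"ty":0,"tz":0.2,"yaw":0}
    - {"fingers":0,"tx":0,"ty":0,"tz":0.2,"yaw":0}
    - {"fingers":0,"tx":0,"ty":0,"tz":0.2,"yaw":0}
    - {"fingers":0,"tx":0,"ty":0,"tz":0.2,"yaw":0}
    - {"fingers":0,"tx":0,"ty":0,"tz":0.2,"yaw":0}
    - {"fingers":0,"tx":0,"ty":0,"tz":0.2,"yaw":0}
    - {"fingers":0,"tx":0,"ty":0,"tz":0.2,"yaw":0}
    - {"fingers":0,"tx":0,"ty":0,"tz":0,"yaw":0}

```text
time_s: 9.0
tool_pos: [0.6114, 0.0113, 0.1124]
tcp_rot: [-3.141, 0.002, -1.236]
wrist_force: [-3.2, 6.7, 4.9]
gripper_width: -0.0
```

Call:
carry_out:
  motion:
    - {"fingers":0,"tx":-0.2,"ty":0,"tz":0,"yaw":0}
    - {"fingers":0,"tx":-0.2,"ty":0,"tz":0,"yaw":0}
    - {"fingers":0,"tx":-0.2,"ty":0,"tz":0,"yaw":0}
    - {"fingers":0,"tx":-0.2,"ty":0,"tz":0,"yaw":0}
    - {"fingers":0,"tx":-0.2,"ty":0,"tz":0,"yaw":0}
    - {"fingers":0,"tx":0,"ty":0,"tz":-0.2,"yaw":0}
    - {"fingers":0,"tx":0,"ty":0,"tz":-0.8,"yaw":0}
    - {"fingers":0,"tx":0,"ty":0,"tz":-0.8,"yaw":0}
    - {"fingers":0,"tx":0,"ty":0,"tz":-0.7,"yaw":0}
    - {"fingers":0,"tx":0.2,"ty":0,"tz":0,"yaw":0}
    - {"fingers":0,"tx":0.4,"ty":0,"tz":0,"yaw":0}
    - {"fingers":0,"tx":0.4,"ty":0,"tz":0,"yaw":0}
    - {"fingers":0,"tx":0,"ty":0,"tz":0,"yaw":0}
    - {"fingers":0,"tx":0,"ty":0,"tz":0,"yaw":0}

```text
time_s: 10.17
tool_pos: [0.6113, 0.0094, 0.1368]
tcp_rot: [3.141, 0.0, -1.237]
wrist_force: [-0.7, 0.0, -0.7]
gripper_width: 0.0
```

```bash
python3 look.py w9
```

```text
10.2167 ring frame mm [33.  -3.2 26.9] rot [ 3.1408e+00  1.0000e-04 -1.2369e+00] F [0.7 0.5 0.3]
```

View pics/w9.png

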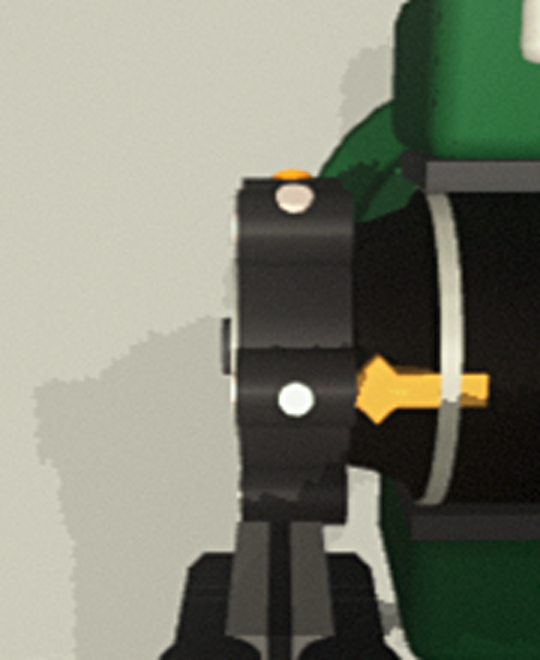

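Call:
carry_out:
  motion:
    - {"fingers":0,"tx":0,"ty":0,"tz":0.3,"yaw":0}
    - {"fingers":0,"tx":0,"ty":0,"tz":0.4,"yaw":0}
    - {"fingers":0,"tx":0,"ty":0,"tz":0.2,"yaw":0}
    - {"fingers":0,"tx":0,"ty":0,"tz":0.2,"yaw":0}
    - {"fingers":0,"tx":0,"ty":0,"tz":0.2,"yaw":0}
    - {"fingers":0,"tx":0,"ty":0,"tz":0.2,"yaw":0}
    - {"fingers":0,"tx":0,"ty":0,"tz":0.2,"yaw":0}
    - {"fingers":0,"tx":0,"ty":0,"tz":0.2,"yaw":0}
    - {"fingers":0,"tx":0,"ty":0,"tz":0.2,"yaw":0}
    - {"fingers":0,"tx":0,"ty":0,"tz":0.2,"yaw":0}
    - {"fingers":0,"tx":0,"ty":0,"tz":0.2,"yaw":0}
    - {"fingers":0,"tx":0,"ty":0,"tz":0,"yaw":0}

```text
time_s: 11.22
tool_pos: [0.6114, 0.0113, 0.1124]
tcp_rot: [-3.141, 0.002, -1.236]
wrist_force: [-2.2, 6.5, 4.5]
gripper_width: 0.0002
```

Call:
carry_out:
  motion:
    - {"fingers":0,"tx":-0.2,"ty":0,"tz":0,"yaw":0}
    - {"fingers":0,"tx":-0.2,"ty":0,"tz":0,"yaw":0}
    - {"fingers":0,"tx":-0.2,"ty":0,"tz":0,"yaw":0}
    - {"fingers":0,"tx":-0.2,"ty":0,"tz":0,"yaw":0}
    - {"fingers":0,"tx":-0.2,"ty":0,"tz":0,"yaw":0}
    - {"fingers":0,"tx":0,"ty":0,"tz":-0.2,"yaw":0}
    - {"fingers":0,"tx":0,"ty":0,"tz":-0.8,"yaw":0}
    - {"fingers":0,"tx":0,"ty":0,"tz":-0.8,"yaw":0}
    - {"fingers":0,"tx":0,"ty":0,"tz":-0.7,"yaw":0}
    - {"fingers":0,"tx":0.2,"ty":0,"tz":0,"yaw":0}
    - {"fingers":0,"tx":0.4,"ty":0,"tz":0,"yaw":0}
    - {"fingers":0,"tx":0.4,"ty":0,"tz":0,"yaw":0}
    - {"fingers":0,"tx":0,"ty":0,"tz":0,"yaw":0}
    - {"fingers":0,"tx":0,"ty":0,"tz":0,"yaw":0}

```text
time_s: 12.38
tool_pos: [0.6113, 0.0094, 0.1368]
tcp_rot: [3.141, 0.0, -1.237]
wrist_force: [0.3, -0.1, 0.3]
gripper_width: -0.0004
```

```bash
python3 look.py w10
```

```text
12.4333 ring frame mm [33.  -3.1 26.8] rot [ 3.1407e+00  1.0000e-04 -1.2369e+00] F [ 0.3  0.6 -0.2]
```

View pics/w10.png

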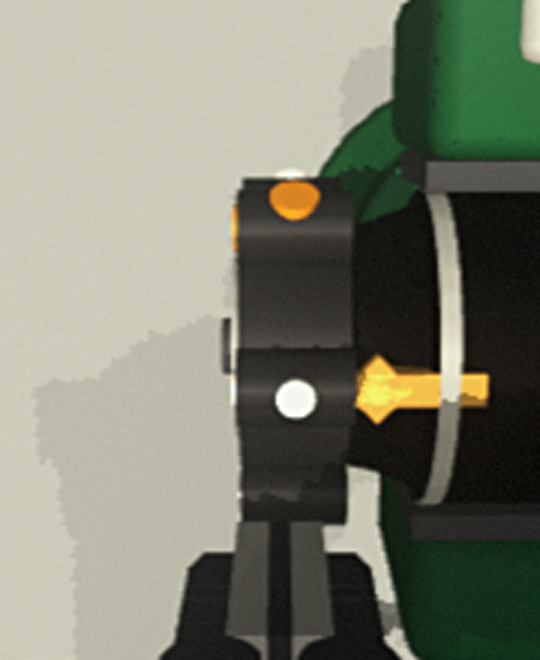

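Gold is now one lobe back (295,200), so one more click is needed. After it I'll go out and straight up, without coming back in.

Call:
carry_out:
  motion:
    - {"fingers":0,"tx":0,"ty":0,"tz":0.3,"yaw":0}
    - {"fingers":0,"tx":0,"ty":0,"tz":0.4,"yaw":0}
    - {"fingers":0,"tx":0,"ty":0,"tz":0.2,"yaw":0}
    - {"fingers":0,"tx":0,"ty":0,"tz":0.2,"yaw":0}
    - {"fingers":0,"tx":0,"ty":0,"tz":0.2,"yaw":0}
    - {"fingers":0,"tx":0,"ty":0,"tz":0.2,"yaw":0}
    - {"fingers":0,"tx":0,"ty":0,"tz":0.2,"yaw":0}
    - {"fingers":0,"tx":0,"ty":0,"tz":0.2,"yaw":0}
    - {"fingers":0,"tx":0,"ty":0,"tz":0.2,"yaw":0}
    - {"fingers":0,"tx":0,"ty":0,"tz":0.2,"yaw":0}
    - {"fingers":0,"tx":0,"ty":0,"tz":0.2,"yaw":0}
    - {"fingers":0,"tx":0,"ty":0,"tz":0,"yaw":0}

```text
time_s: 13.43
tool_pos: [0.6114, 0.0113, 0.1124]
tcp_rot: [-3.141, 0.002, -1.236]
wrist_force: [-3.5, 7.5, 4.4]
gripper_width: -0.0
```

Call:
carry_out:
  motion:
    - {"fingers":0,"tx":-0.2,"ty":0,"tz":0,"yaw":0}
    - {"fingers":0,"tx":-0.2,"ty":0,"tz":0,"yaw":0}
    - {"fingers":0,"tx":-0.2,"ty":0,"tz":0,"yaw":0}
    - {"fingers":0,"tx":-0.2,"ty":0,"tz":0,"yaw":0}
    - {"fingers":0,"tx":-0.2,"ty":0,"tz":0,"yaw":0}
    - {"fingers":0,"tx":-0.1,"ty":0,"tz":-0.2,"yaw":0}
    - {"fingers":0,"tx":0,"ty":0,"tz":-0.8,"yaw":0}
    - {"fingers":0,"tx":0,"ty":0,"tz":-1.5,"yaw":0}
    - {"fingers":0,"tx":0,"ty":0,"tz":-2,"yaw":0}
    - {"fingers":0,"tx":0,"ty":0,"tz":-2,"yaw":0}
    - {"fingers":0,"tx":0,"ty":0,"tz":-2,"yaw":0}
    - {"fingers":0,"tx":0,"ty":0,"tz":-1.5,"yaw":0}
    - {"fingers":0,"tx":0,"ty":0,"tz":-0.5,"yaw":0}
    - {"fingers":0,"tx":0,"ty":0,"tz":0,"yaw":0}
    - {"fingers":0,"tx":0,"ty":0,"tz":0,"yaw":0}
    - {"fingers":0,"tx":0,"ty":0,"tz":0,"yaw":0}

```text
time_s: 14.77
tool_pos: [0.6071, 0.0201, 0.216]
tcp_rot: [3.139, 0.001, -1.237]
wrist_force: [0.1, -0.5, 0.4]
gripper_width: -0.0004
```

```bash
python3 look.py w11; python3 - <<'E'
from cell import r
from h import *
d=pickle.load(open("cams0.pkl","rb"))
c=r.read_camera("scene");cv2.imwrite("pics/scene2.png",np.hstack([c["image"][90:260,160:360],d["scene"]["image"][90:260,160:360]]).repeat(2,0).repeat(2,1))
E
```

```text
14.8167 ring frame mm [ 44.3  -2.7 105.9] rot [ 3.1388e+00  4.0000e-04 -1.2366e+00] F [ 0.2 -0.2  0.4]
```

View pics/w11.png

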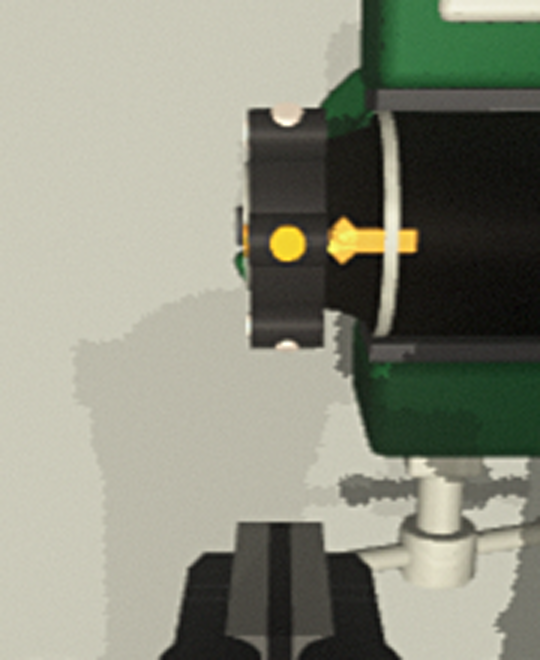

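View pics/scene2.png

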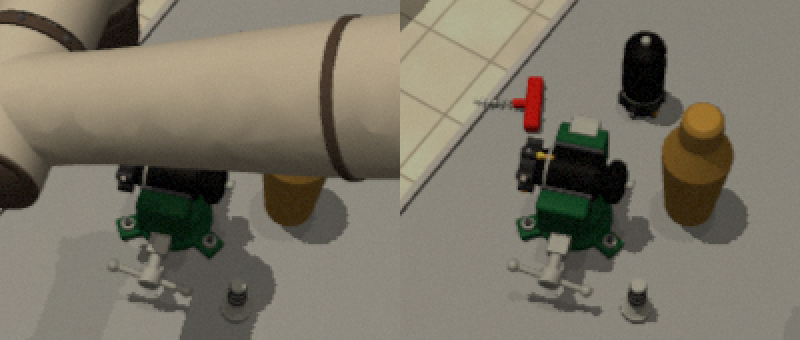

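```bash
python3 -c "
from cell import r
print(r.job_done())"
```

```text
the job is handed in; nothing more can be done
None
```

I turned the grind ring four clicks, from click 0 to the gold dot, by pressing the handle-side lobe down with the shut fingertips and moving the finger out after each click. I used the vise farthest from the robot's base. I then raised the hand about 74 mm above the top of the ring and handed the job in.

- **First press:** the finger sat a little too far out and wedged on the side of the lobe, with up to about 17.5 N at the wrist. I backed off, the ring fell back to click 0, and I repositioned. Readings after the later presses were at most about 9.5 N, below the 25 N limit.
- **Ring at the end:** the last wrist picture shows the gold dot in line with the brass pointer, as the earlier dots were at each click. The ring looked seated, and the wrist force was about 0.
- **Bystanders:** in the last scene picture the stopper and the visible part of the shaker stand where they began. The upright mill and the corkscrew were hidden behind the arm, so I did not check them there, but the hand never went low near them.

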